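# Advance the sample blocks round the reader tray

## Robot

A 6-joint arm with a two-finger parallel gripper is mounted at the origin on the work surface. World frame = base frame: x ahead of the robot, y to its left, z up, the work surface at z = 0. Lengths are in mm, angles in rad, forces in N, time in s.
With the tool pointing down it reaches from about 275 to 825 mm from the base axis. Payload 5.2 kg.
Tool frame: the origin (TCP) lies at the very end of the fingers, on their centre line; the grasp point (between the pads) lies env.grip_depth behind it (env.grip_depth is the distance from the TCP to the grasp point, in mm); z points along the fingers, y is the direction in which the jaws open and shut (so a half turn about z gives the same grasp; the last joint's range is limited). The gripper opens to 93 mm and grips with 3 to 60 N. Pads are 15 mm wide; open, the fingers measure 128 mm over their backs; the gripper's body (75 mm by 188 mm) begins 65 mm behind the grasp point.
Start: joints at [-1.4, 0.259, 1.535, -0, 1.348, -0.203], TCP at [200.856, -512.017, 218.653] pointing down, gripper open.
Joint ranges: [-3.14, 3.14], [-0.91, 2.08], [0.19, 2.58], [-1.22, 4.36], [0.22, 2.71], [-3.12, 3.12]. Speed limits (rad/s): [2.57, 2.57, 3.14, 3.14, 3.14, 3.14].

## Interface

Orientations are given as [roll, pitch, yaw] about the fixed x, y, z axes, in that order (R = Rz(yaw) Ry(pitch) Rx(roll)).
In Python, from workcell import telemetry, optics, job, env gives the robot as it stands.
- The arm moves only by the tool carry_out, never from a script. Its arguments are lists of equal length, an entry for each row: "dr": the turn, a rotation vector about the tool's x, y, z in degrees, a list of three; "dp": the shift along the tool's x, y, z in cm, a list of three; "jaw": the opening, from 0 (shut) to 1 (fully open). In form: {"dr": [[rx, ry, rz], ...], "dp": [[tx, ty, tz], ...], "jaw": [jaw, ...]}. A call has 1 to 5 rows; each row shifts and turns the pose as measured when the row begins, along the tool's axes as they then stand; what a row does not reach is not made up. A row lasts 1/10 s, in which the tool goes at most 50 mm and 8.59 degrees, less where a joint would pass 70% of its speed; a pose out of reach is approached as far as the arm can. A call is refused whole if a number of a shift passes 5 or a number of a turn 8.59, either way. A call with a gripper value outside its range is refused whole. The fingers move at their own pace and stop on an object; "squeeze" is the grip in N (left out, the last holds). Time passes only in rows, so rows that do not move let the fingers close. It gives the time, the measured TCP pose, the force and the opening at its end, in the units of the state.
- telemetry.get_obs(): the state, without advancing time (a new reading comes with each control period).
- optics.camera(name): name is "scene" or "top" or "wrist"; returns a dict with "image" (480x640x3 uint8, red, green, blue), "intrinsics" (3x3 intrinsics, pixels), "R" (3x3) and "t" (3): a world point X has camera coordinates R X + t; the wrist camera has in their place "tool_from_camera" (4x4, takes a point from camera to tool coordinates, whose origin is the TCP and whose axes are the flange's). Camera axes: x right, y down, z forward; pixel columns grow to the right and rows downward; lengths in mm; the calibration is good to about 2 mm. The wrist camera is an equidistant fisheye: a pixel r from the principal point sees the ray r / f radians off the axis. A picture is of the moment at which its call begins: read the wrist's pose just before it. There is no depth.
- job.sign_off(): hands the job in, once; it reports no verdict.
The state is a dict: "time": time; "q": joint angles; "joint_velocities": joint speeds; "tau": joint torques, N m; "tcp_pos": TCP position; "eef_rot": TCP orientation; "force": force on the tool from outside, world axes, zero at the start; "wrist_torque": the same for the moment, N m; "gripper_width": finger opening in mm.
Only numpy, scipy, OpenCV 4.12 (cv2) and the standard library are available. Lean on these libraries where they do the work, as an engineer would, in place of code of your own. Each camera call takes 0.05 s, during which the arm holds its last target.

## Task

Advance the three sample blocks round the reader tray by one place, sliding them one at a time by their posts without lifting: first the block that has been read, from the green-patched reading place fully into the empty place behind it (nearer the robot), up to the wall; then the next block sideways into the reading place, felt up to the reader's stop and pressed against it with about 10 N for a second and left touching the sprung contact pin; then the last block forward, away from the robot, into the place just vacated, right up to the wall. Never force a block against the tray's walls or the stop (stay under 18 N), and leave everything else on the bench alone.

Things in the scene. Friction and masses are not known exactly. Their poses are not given: they have to be found in the camera images.
- tray: fixed open tray; origin at its underside's centre, on the bench. Inside 125 mm along its x, 180 mm along its y; floor 12 mm above the bench, walls 8 mm thick, tops at 26 mm. Tray x points away from the robot (within 0.4 rad), y to the left. Two rows (far +x, near -x) by two columns (left +y, right -y) make four places without partitions. Floor and walls are slippery (drag 0.5 to 2 N). Colours vary.
- place_read (a point): far left place, the reading place, pale green patch on the floor; point at its centre on the floor, tray (+32.5, +42) mm. Its block starts about 20 mm nearer the tray's middle, clear of the pin. In the end a block's centre must be at x over +27 mm here; against the far wall it is at +32.5
- place_empty (a point): near left place, empty at the start; point on the floor at tray (-32.5, +42) mm. A block right up to the near wall has its centre at x = -32.5 mm; it must be beyond -27 mm. Where it stands along y (beyond +15 mm) does not matter
- place_next (a point): far right place, holding the next block at the start; point on the floor at tray (+32.5, -50) mm. The last block must end here with its centre at x over +27 mm (+32.5 against the far wall), y under -26 mm
- place_last (a point): near right place, holding the last block at the start, empty in the end; point on the floor at tray (-32.5, -50) mm. Blocks have 5 mm of play along x when both rows are filled; a block against the right wall has y = -60 mm
- rim: the tray's white walls, fixed to the tray, same origin and axes; with the reader's stop they must never be pushed with more than 20 N (18 N on the stop)
- reader: grey housing fixed outside the tray's left wall, 100 x 55 x 34 mm high; origin on the bench at the wall's outer face, tray (+31.5, +98) mm. It carries the stop and the pin
- stop_gap (a point): gap in the left wall, on its inner face, tray (+31.5, +90) mm, 21 mm above the bench. Through it comes a rigid black stop, 36 mm wide, 10 mm high, set 4 to 32 mm inside the wall. The setting is not measured: feel for it. It halts a block's centre at y = +56 to +28 mm. Seated: pushed on the stop with over 6 N (aim for 10) for 0.3 s, never over 18 N
- pin_zone (a point): the brass contact pin, 8 mm wide, is at this x, y give or take 14 mm (point fixed, tray (+31.5, +68) mm, 21 mm above the bench). It stands 4 mm out from the stop on a soft spring (under 1 N) and goes in flush; a block let go against the stop keeps it pressed and must be left touching it
- teal_post (a point): teal (blue-green) sample block 60 x 60 x 28 mm with a 22 mm square grip post, 38 mm tall, on the middle of its top, faces parallel to the block's and tray's sides; 0.28 to 0.46 kg. The point is the post's centre, 47 mm above the block's underside (59 mm above the bench in the tray; block top at 40, post top at 78).
- orange_post (a point): orange sample block 60 x 60 x 28 mm with a 22 mm square grip post, 38 mm tall, on the middle of its top, faces parallel to the block's and tray's sides; 0.28 to 0.46 kg. The point is the post's centre, 47 mm above the block's underside (59 mm above the bench in the tray; block top at 40, post top at 78).
- plum_post (a point): plum (dark purple) sample block 60 x 60 x 28 mm with a 22 mm square grip post, 38 mm tall, on the middle of its top, faces parallel to the block's and tray's sides; 0.28 to 0.46 kg. The point is the post's centre, 47 mm above the block's underside (59 mm above the bench in the tray; block top at 40, post top at 78).
- teal: the teal block itself; origin at the centre of its underside
- orange: the orange block itself; origin at the centre of its underside
- plum: the plum block itself; origin at the centre of its underside
- flask_a: clear conical flask, 66 mm wide, 90 mm tall, standing; origin at its underside; leave alone
- flask_b: second such flask; leave alone
- reagent: amber bottle, 56 mm wide, 110 mm tall, origin at its underside; leave alone
- pot: small clear jar with a white cap, 48 mm wide, 50 mm tall; leave alone
- spare_block: bare aluminium spare block 60 x 60 x 28 mm with a short post, on the bench outside the tray; leave alone
- marker: blue marker pen, 130 mm long, 12 mm thick; leave alone
- tube_rack: white rack of capped tubes, 70 x 160 mm, 84 mm tall; leave alone
Not all that is in view belongs to the job. Leave any yellow look-alike of the plum alone. What is shaped like the teal but yellow is not meant.

How it is judged:
By the outcome, as a careful person would: the job done as asked, in the order asked, and still so for the second after the job is handed in, with the robot touching nothing.
It also fails if it takes over 59 s, if anything falls off the work surface, if the arm or the gripper's body presses on something with over 40 N, if the wrist force passes 120 N, or if a joint passes its speed limit or range.

## Working session

There is one attempt and no reset: what is moved stays moved. The work goes in short steps, Python scripts to look and compute and a tool call to move; the robot and the scene stay as the last step left them, time stands still between calls to the robot, and variables do not carry over. Pictures are saved under pics/ and viewed, and the job is handed in when it is done.

Besides the shell and the picture viewer there is one more tool, called after "Emit:" as a command line: name --argument value ..., lists and objects as JSON in quotes. carry_out: Moves the arm, as the interface text tells. Its arguments: {"type":"object","properties":{"dr":{"type":"array","items":{"type":"array","items":{"type":"number"}}},"dp":{"type":"array","items":{"type":"array","items":{"type":"number"}}},"jaw":{"type":"array","items":{"type":"number"}},"squeeze":{"type":"number"}},"required":["dr","dp","jaw"]}

```bash
mkdir -p pics; ls; python3 - <<'E'
from workcell import telemetry, optics, job, env
import cv2
print(telemetry.get_obs()); print(env.grip_depth, [a for a in dir(env) if a[0]!='_'])
for n in("scene","top"):
    c=optics.camera(n); cv2.imwrite(f"pics/{n}0.png",c["image"][:,:,::-1]); print(n,c["intrinsics"],c["R"],c["t"])
E
```

```text
pics
{'time': 0.0, 'q': array([-1.39976965e+00,  2.59344965e-01,  1.53610568e+00, -6.58028776e-06,
        1.34799660e+00, -2.02780146e-01]), 'joint_velocities': array([-3.09611381e-04, -1.72851889e-03, -2.91578414e-04, -6.15542909e-04,
       -6.30407683e-05, -9.12574134e-04]), 'tau': array([ 2.75919292e-04, -4.37300777e+01, -2.83999515e+01,  7.21377251e-02,
        4.15254675e-02, -1.35936025e-04]), 'tcp_pos': array([ 200.77149842, -511.44362906,  217.80759345]), 'eef_rot': array([-3.13977478e+00, -3.67217433e-04,  3.73807949e-01]), 'force': array([ 0.59900674,  0.10845838, -0.11085041]), 'wrist_torque': array([-0.0233753 ,  0.02612529, -0.00384258]), 'gripper_width': 92.81136612048023}
18.8 ['Unreachable', 'grip_depth']
scene [[555.04967581   0.         317.36429613]
 [  0.         555.04967581 247.04302135]
 [  0.           0.           1.        ]] [[-0.20549363  0.9784977  -0.01773749]
 [ 0.64624165  0.12206135 -0.75330788]
 [-0.73494496 -0.16626268 -0.6574288 ]] [ 109.05080258 -345.21556131 1591.83205261]
top [[560.06415863   0.         327.05202643]
 [  0.         560.06415863 238.76142811]
 [  0.           0.           1.        ]] [[-0.01469185 -0.99955723  0.02587461]
 [-0.99869956  0.01340596 -0.04918814]
 [ 0.04881949 -0.02656362 -0.99845432]] [   8.0349516   597.0523273  1161.25795832]
```

View pics/scene0.png

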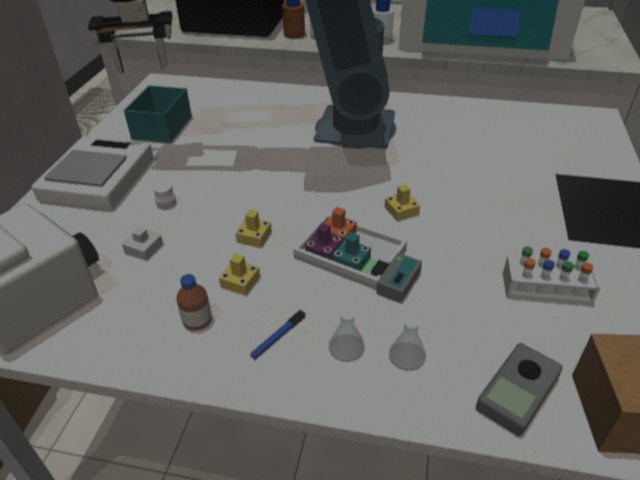

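View pics/top0.png

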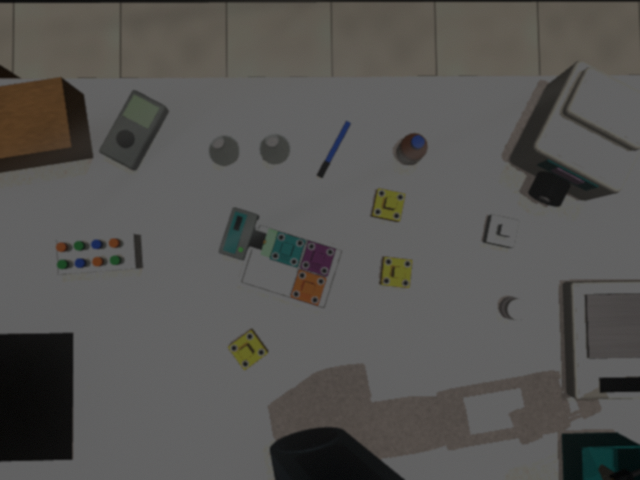

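The job blocks are teal (reading place, top px ~(289,248)), plum (next, ~(319,257)) and orange (last, ~(309,287)). The three yellow look-alikes at (388,204), (396,271) and (248,348), and the spare block at (500,230), are not meant. I'll take a close crop next.

```bash
python3 - <<'E'
from workcell import optics
import cv2,numpy as np
c=optics.camera("top"); im=c["image"][:,:,::-1]
def g(a): return np.clip(255*(a/255.)**0.6*1.15,0,255).astype(np.uint8)
cr=im[195:320,210:350]; cv2.imwrite("pics/topc.png",cv2.resize(g(cr),None,fx=4.7,fy=4.7,interpolation=cv2.INTER_CUBIC))
c=optics.camera("scene"); im=c["image"][:,:,::-1]
cr=im[195:305,285:430]; cv2.imwrite("pics/scenec.png",cv2.resize(g(cr),None,fx=5,fy=5,interpolation=cv2.INTER_CUBIC))
E
```

```text
(no output)
```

View pics/topc.png

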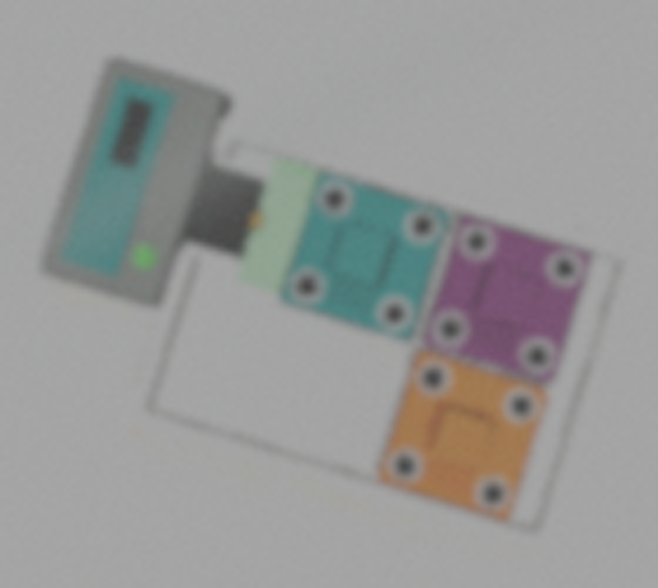

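View pics/scenec.png

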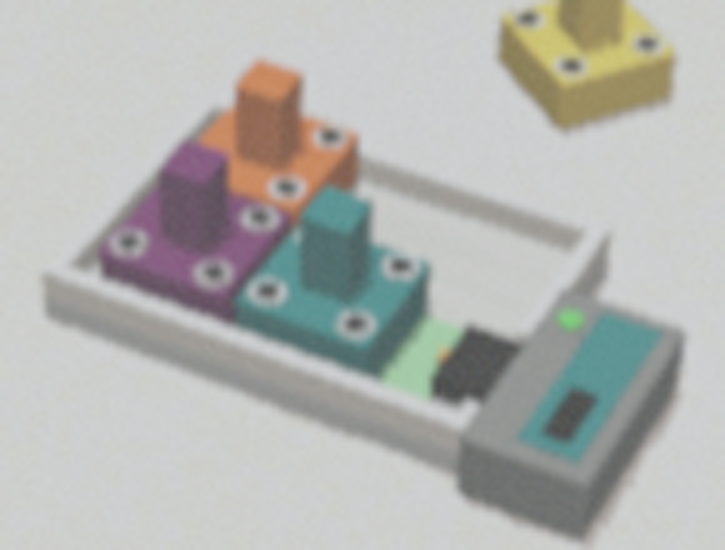

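```bash
cat > h.py <<'E'
import numpy as np
def back(c,px,z):
    K,R,t=c["intrinsics"],c["R"],c["t"]
    d=R.T@np.linalg.inv(K)@np.array([px[0],px[1],1.]); o=-R.T@t
    return o+d*(z-o[2])/d[2]
E
python3 - <<'E'
from workcell import optics
import numpy as np
from h import *
c=optics.camera("top")
B=dict(teal=[(334,199),(423,226),(307,287),(394,314)],plum=[(477,242),(565,269),(450,329),(538,356)],orange=[(433,378),(521,405),(404,466),(492,494)])
P=lambda p:((p[0]+.5)/4.7-.5+210,(p[1]+.5)/4.7-.5+195)
ctr={}
for k,v in B.items():
    X=np.array([back(c,P(p),40) for p in v]); ctr[k]=X.mean(0)[:2]
    a=X[0]-X[1]+X[2]-X[3]; b=X[0]-X[2]+X[1]-X[3]
    print(k,ctr[k].round(1),"yaw",np.arctan2(-a[0],a[1]).round(3),np.arctan2(b[1],b[0]).round(3),np.linalg.norm(a)/2,np.linalg.norm(b)/2)
q=np.array([back(c,P(p),26)[:2] for p in [(232,145),(620,260),(538,530),(150,410)]])
print(q.round(1)); m=q.mean(0); 
l=q[0]-q[1]; f=q[0]-q[3]; print(np.linalg.norm(l),np.linalg.norm(f),np.arctan2(-l[0],l[1]),np.arctan2(f[1],f[0]),m)
yaw=np.arctan2(-l[0],l[1]); R=np.array([[np.cos(yaw),np.sin(yaw)],[-np.sin(yaw),np.cos(yaw)]])
for k in ctr: print(k,(R@(ctr[k]-m)).round(1))
for z,p in((26,(255,180)),(26,(240,250)),(20,(258,220))): print((R@(back(c,P(p),z)[:2]-m)).round(1))
E
```

```text
teal [575.6  82.4] yaw -0.312 -0.319 40.094232481538064 40.221518441450904
plum [556.2  20.3] yaw -0.312 -0.315 40.14175487527951 39.70183459572203
orange [497.1  40.7] yaw -0.318 -0.331 40.08581248988643 40.347461155383904
[[626.1 140.8]
 [572.9 -29.8]
 [454.7   8.2]
 [509.9 177.8]]
178.7313197655398 121.86202162676004 -0.30203534652495745 -0.3077065655266906 [540.91021884  74.24632828]
teal [30.7 18.1]
plum [ 30.7 -47. ]
orange [-31.9 -45.1]
[49.6 74.7]
[18.1 72.1]
[33.1 68.9]
```

Confirmed: teal is in the reading place, plum is next and orange is last. Tray yaw is about −0.313. Teal is at tray (30.7, 18), which agrees with the text. Next I'll plan the approach.

```bash
cat >> h.py <<'E'
from scipy.spatial.transform import Rotation as Ro
YAW=-0.313
RT=np.array([[np.cos(YAW),-np.sin(YAW)],[np.sin(YAW),np.cos(YAW)]])
def st(s):
    print("t",round(s["time"],2),"tcp",s["tcp_pos"].round(2),"rpy",s["eef_rot"].round(4),"F",s["force"].round(2),"Ftray",(RT.T@s["force"][:2]).round(2),"w",round(s["gripper_width"],1),"tau",s["wrist_torque"].round(2))
def plan(target,yaw=YAW,n=5,step=48.,pos=None):
    """rows toward the target pose, in tool axes; cm, deg"""
    from workcell import telemetry
    s=telemetry.get_obs(); st(s)
    p=s["tcp_pos"].copy(); R=Ro.from_euler("xyz",s["eef_rot"]); T=Ro.from_euler("xyz",[np.pi,0,yaw])
    dr=[];dp=[]
    for i in range(n):
        v=np.array(target)-p; L=np.linalg.norm(v); v=v*min(1,step/max(L,1e-9))
        w=(R.inv()*T).as_rotvec(degrees=True); a=np.linalg.norm(w); w=w*min(1,8.0/max(a,1e-9))
        dp.append((R.inv().apply(v)/10).round(2).tolist()); dr.append(w.round(2).tolist())
        p=p+v; R=R*Ro.from_rotvec(w,degrees=True)
    print('dr',dr); print('dp',dp); print('left',np.linalg.norm(np.array(target)-p))
E
python3 - <<'E'
from h import *
plan([576,82.5,190])
E
```

```text
t 0.25 tcp [ 200.82 -511.77  218.25] rpy [-3.1407e+00 -2.0000e-04  3.7380e-01] F [ 0.52 -0.05  0.16] Ftray [0.51 0.11] w 92.9 tau [-0.04  0.02  0.05]
dr [[-0.01, 0.0, 8.0], [-0.01, 0.0, 8.0], [-0.01, 0.0, 8.0], [-0.01, 0.0, 8.0], [-0.01, 0.0, 7.35]]
dp [[3.86, -2.84, 0.2], [3.43, -3.35, 0.2], [2.93, -3.8, 0.19], [2.38, -4.17, 0.19], [1.77, -4.46, 0.19]]
left 463.3594241815058
```

Emit:
carry_out --dr '[[0,0,8],[0,0,8],[0,0,8],[0,0,8],[0,0,7.3]]' --dp '[[3.9,-2.8,0.2],[3.4,-3.4,0.2],[2.9,-3.8,0.2],[2.4,-4.2,0.2],[1.8,-4.5,0.2]]' --jaw '[0.45,0.45,0.45,0.45,0.45]' --squeeze 40

```text
time: 0.75
tcp_pos: [326.8, -315.0, 206.9]
eef_rot: [3.141, 0.0, -0.323]
force: [0.6, -0.7, 0.2]
gripper_width: 57.3
```

```bash
python3 -c "
from h import *
plan([576,82.5,190])"
```

```text
t 0.75 tcp [ 326.76 -315.    206.94] rpy [ 3.1406e+00  2.0000e-04 -3.2310e-01] F [ 0.62 -0.73  0.17] Ftray [ 0.82 -0.5 ] w 57.3 tau [ 0.02  0.01 -0.01]
dr [[0.06, 0.01, -0.58], [-0.0, -0.0, -0.0], [-0.0, -0.0, -0.0], [0.0, 0.0, -0.0], [0.0, 0.0, -0.0]]
dp [[1.13, -4.66, 0.17], [1.17, -4.65, 0.17], [1.17, -4.65, 0.17], [1.17, -4.65, 0.17], [1.17, -4.65, 0.17]]
left 229.4814786369211
```

Emit:
carry_out --dr '[[0,0,-0.6],[0,0,0],[0,0,0],[0,0,0],[0,0,0]]' --dp '[[1.15,-4.65,0.2],[1.15,-4.65,0.2],[1.15,-4.65,0.2],[1.15,-4.65,0.2],[1.15,-4.65,0.2]]' --jaw '[0.45,0.45,0.45,0.45,0.45]'

```text
time: 1.25
tcp_pos: [457.7, -103.7, 197.1]
eef_rot: [3.14, -0.003, -0.319]
force: [0.7, -0.8, 0.1]
gripper_width: 41.9
```

Emit:
carry_out --dr '[[0,0,0],[0,0,0],[0,0,0],[0,0,0]]' --dp '[[1.15,-4.65,0.2],[1.15,-4.65,0.2],[1.15,-4.65,0.2],[1.15,-4.65,0.2]]' --jaw '[0.45,0.45,0.45,0.45]'

```text
time: 1.65
tcp_pos: [562.6, 66.6, 189.0]
eef_rot: [3.139, -0.005, -0.318]
force: [0.2, -0.6, 0.3]
gripper_width: 41.5
```

```bash
python3 -c "
from h import *
plan([576,82.5,130])"
```

```text
t 1.65 tcp [562.63  66.56 189.01] rpy [ 3.1392 -0.0047 -0.3181] F [ 0.21 -0.64  0.3 ] Ftray [ 0.4  -0.54] w 41.5 tau [ 0.   -0.02  0.03]
dr [[0.14, -0.27, -0.29], [-0.0, 0.0, -0.0], [0.0, 0.0, -0.0], [0.0, 0.0, -0.0], [0.0, 0.0, -0.0]]
dp [[0.57, -1.49, 4.53], [0.18, -0.45, 1.37], [0.0, 0.0, 0.0], [0.0, 0.0, 0.0], [0.0, 0.0, 0.0]]
left 0.0
```

Emit:
carry_out --dr '[[0.1,-0.3,-0.3],[0,0,0],[0,0,0]]' --dp '[[0.6,-1.5,3.5],[0.15,-0.4,2.4],[0,0,0]]' --jaw '[0.45,0.45,0.45]'

```text
time: 1.95
tcp_pos: [579.5, 90.0, 128.4]
eef_rot: [-3.14, -0.002, -0.304]
force: [-1.0, 0.4, 0.4]
gripper_width: 41.8
```

```bash
python3 - <<'E'
from h import *
from workcell import telemetry, optics
import cv2
s=telemetry.get_obs(); c=optics.camera("wrist"); cv2.imwrite("pics/w1.png",c["image"][:,:,::-1])
print(c["intrinsics"],c["tool_from_camera"])
plan([576,82.5,46])
E
```

```text
[[371.64829954   0.         319.93350211]
 [  0.         371.64829954 245.42525385]
 [  0.           0.           1.        ]] [[ 3.50752899e-04 -9.60069722e-01 -2.79760623e-01  7.97885846e+01]
 [ 9.99999842e-01  4.59416954e-04 -3.22845519e-04  1.19674346e-01]
 [ 4.38480981e-04 -2.79760466e-01  9.60069732e-01 -1.66833071e+02]
 [ 0.00000000e+00  0.00000000e+00  0.00000000e+00  1.00000000e+00]]
t 2.0 tcp [579.97  89.63 129.83] rpy [-3.1392 -0.0039 -0.3045] F [ 0.15 -0.37 -0.2 ] Ftray [ 0.26 -0.3 ] w 41.9 tau [0.06 0.06 0.03]
dr [[-0.14, -0.22, 0.48], [0.0, 0.0, 0.0], [-0.0, -0.0, -0.0], [-0.0, -0.0, -0.0], [-0.0, -0.0, -0.0]]
dp [[-0.11, 0.47, 4.78], [-0.07, 0.34, 3.61], [0.0, 0.0, 0.0], [0.0, 0.0, 0.0], [0.0, 0.0, 0.0]]
left 0.0
```

View pics/w1.png

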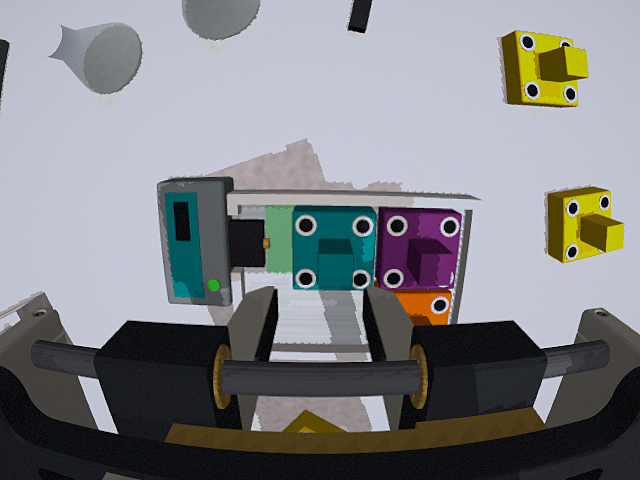

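```bash
cat >> h.py <<'E'
def wback(s,c,px,z):
    K=c["intrinsics"]; x=(px[0]-K[0,2])/K[0,0]; y=(px[1]-K[1,2])/K[1,1]; r=np.hypot(x,y)
    d=np.array([x/r*np.sin(r),y/r*np.sin(r),np.cos(r)]) if r>1e-9 else np.array([0,0,1.])
    T=c["tool_from_camera"]; R=Ro.from_euler("xyz",s["eef_rot"]).as_matrix()
    d=R@T[:3,:3]@d; o=R@T[:3,3]+s["tcp_pos"]
    return o+d*(z-o[2])/d[2]
def totray(p,m): return RT.T@(np.array(p)[:2]-m)
E
python3 - <<'E'
from h import *
from workcell import telemetry, optics
s=telemetry.get_obs(); c=optics.camera("wrist"); st(s)
B=dict(teal=[(306,225),(363,226),(306,279),(361,279)],plum=[(397,225),(452,226),(394,278),(450,279)])
for k,v in B.items():
    X=np.array([wback(s,c,p,40) for p in v]); a=X[0]-X[1]+X[2]-X[3]
    print(k,X.mean(0).round(1),np.arctan2(-a[0],a[1]),np.linalg.norm(a)/2)
X=wback(s,c,(265,243),26);print("stop tip",totray(X,[541,74.2]))
plan([576,82.5,46])
E
```

```text
t 2.0 tcp [579.97  89.63 129.83] rpy [-3.1392 -0.0039 -0.3045] F [ 0.15 -0.37 -0.2 ] Ftray [ 0.26 -0.3 ] w 41.9 tau [0.06 0.06 0.03]
teal [576.7  80.1  40. ] -0.31273427001396426 40.71055760575479
plum [556.8  16.1  40. ] -0.32518322193176835 43.63409266271597
stop tip [35.16931656 68.85173726]
t 2.05 tcp [580.75  88.89 131.36] rpy [-3.1388 -0.0064 -0.3054] F [ 0.06 -0.28  0.09] Ftray [ 0.15 -0.25] w 42.0 tau [0.03 0.01 0.01]
dr [[-0.16, -0.37, 0.43], [-0.0, 0.0, 0.0], [-0.0, -0.0, -0.0], [-0.0, -0.0, -0.0], [-0.0, -0.0, -0.0]]
dp [[-0.18, 0.43, 4.78], [-0.11, 0.33, 3.76], [0.0, 0.0, 0.0], [0.0, 0.0, 0.0], [0.0, 0.0, 0.0]]
left 0.0
```

The wrist view and the top view agree on the teal post to about 2 mm. I'll align and descend.

Emit:
carry_out --dr '[[-0.2,-0.3,0.4],[0,0,0],[0,0,0],[0,0,0]]' --dp '[[-0.2,0.6,1.5],[-0.1,0.2,2.0],[0,0,0.5],[0,0,0]]' --jaw '[0.45,0.45,0.45,0.45]'

```text
time: 2.45
tcp_pos: [577.1, 78.2, 94.2]
eef_rot: [-3.142, -0.008, -0.317]
force: [-0.4, -0.8, 0.4]
gripper_width: 41.8
```

```bash
python3 -c "
from h import *
plan([576,82,46],step=20)"
```

```text
t 2.45 tcp [577.15  78.17  94.22] rpy [-3.1415 -0.0083 -0.3173] F [-0.45 -0.84  0.41] Ftray [-0.17 -0.93] w 41.8 tau [ 0.1   0.03 -0.06]
dr [[-0.0, -0.48, -0.25], [0.0, 0.0, 0.0], [-0.0, -0.0, -0.0], [-0.0, -0.0, -0.0], [-0.0, -0.0, -0.0]]
dp [[-0.11, -0.14, 1.99], [-0.09, -0.14, 1.99], [-0.04, -0.06, 0.84], [0.0, 0.0, 0.0], [0.0, 0.0, 0.0]]
left 0.0
```

Emit:
carry_out --dr '[[0,-0.5,0],[0,0,0],[0,0,0],[0,0,0]]' --dp '[[-0.1,-0.3,1.0],[0,0,1.0],[0,0,1.0],[0,0,0]]' --jaw '[0.45,0.45,0.45,0.45]'

```text
time: 2.85
tcp_pos: [578.5, 80.5, 64.1]
eef_rot: [-3.141, -0.002, -0.319]
force: [0.0, -0.4, -0.3]
gripper_width: 42.0
```

```bash
python3 -c "
from h import *
plan([576,82,46],step=20)"
```

```text
t 2.85 tcp [578.55  80.48  64.05] rpy [-3.1406e+00 -2.4000e-03 -3.1900e-01] F [ 0.04 -0.41 -0.25] Ftray [ 0.16 -0.38] w 42.0 tau [ 0.02 -0.03 -0.  ]
dr [[-0.05, -0.14, -0.35], [0.0, -0.0, 0.0], [-0.0, -0.0, -0.0], [-0.0, -0.0, -0.0], [-0.0, -0.0, -0.0]]
dp [[-0.29, -0.06, 1.8], [0.0, 0.0, 0.0], [0.0, 0.0, 0.0], [0.0, 0.0, 0.0], [0.0, 0.0, 0.0]]
left 0.0
```

Emit:
carry_out --dr '[[0,-0.1,-0.3],[0,0,0],[0,0,0]]' --dp '[[-0.2,-0.1,1.0],[0,0,0.7],[0,0,0]]' --jaw '[0.45,0.45,0.45]'

```text
time: 3.15
tcp_pos: [576.8, 82.4, 45.4]
eef_rot: [-3.141, -0.0, -0.313]
force: [0.3, 0.0, -0.4]
gripper_width: 42.1
```

```bash
python3 -c "
from h import *
plan([576,82,46],step=20)"
```

```text
t 3.15 tcp [576.8   82.44  45.36] rpy [-3.1407e+00 -2.0000e-04 -3.1290e-01] F [ 0.3   0.03 -0.39] Ftray [0.28 0.12] w 42.1 tau [ 0.09  0.02 -0.02]
dr [[-0.05, -0.01, 0.01], [-0.0, 0.0, 0.0], [-0.0, 0.0, 0.0], [-0.0, -0.0, -0.0], [-0.0, -0.0, -0.0]]
dp [[-0.06, 0.07, -0.06], [0.0, 0.0, 0.0], [0.0, 0.0, 0.0], [0.0, 0.0, 0.0], [0.0, 0.0, 0.0]]
left 0.0
```

Emit:
carry_out --dr '[[0,0,0],[0,0,0],[0,0,0],[0,0,0]]' --dp '[[0,0,0],[0,0,0],[0,0,0],[0,0,0]]' --jaw '[0.1,0.1,0.1,0.1]' --squeeze 35

```text
time: 3.55
tcp_pos: [576.9, 82.4, 45.4]
eef_rot: [-3.141, -0.0, -0.313]
force: [1.1, 0.2, -2.7]
gripper_width: 22.0
```

```bash
python3 -c "
from h import *
plan([576,82,46],step=20)"
```

```text
t 3.55 tcp [576.93  82.41  45.4 ] rpy [-3.141e+00 -3.000e-04 -3.126e-01] F [ 1.13  0.21 -2.68] Ftray [1.01 0.55] w 22.0 tau [ 0.07 -0.07 -0.05]
dr [[-0.03, -0.02, 0.03], [-0.0, 0.0, 0.0], [-0.0, -0.0, -0.0], [-0.0, -0.0, -0.0], [-0.0, -0.0, -0.0]]
dp [[-0.08, 0.07, -0.06], [0.0, 0.0, 0.0], [0.0, 0.0, 0.0], [0.0, 0.0, 0.0], [0.0, 0.0, 0.0]]
left 0.0
```

Gripped (22 mm wide). I'll slide teal back and a little left.

Emit:
carry_out --dr '[[0,0,0],[0,0,0],[0,0,0],[0,0,0],[0,0,0]]' --dp '[[-0.3,-0.4,0],[-0.6,-0.5,0],[-0.8,-0.4,0],[-0.9,0,0],[-0.8,0,0]]' --jaw '[0.1,0.1,0.1,0.1,0.1]'

```text
time: 4.05
tcp_pos: [547.4, 106.9, 45.4]
eef_rot: [-3.141, -0.002, -0.313]
force: [0.8, -0.2, -2.5]
gripper_width: 21.5
```

```bash
python3 -c "
from h import *
from workcell import telemetry
plan([576,82,46],step=20); print(totray(telemetry.get_obs()['tcp_pos'],[541,74.2]))"
```

```text
t 4.05 tcp [547.43 106.93  45.41] rpy [-3.1407e+00 -1.7000e-03 -3.1290e-01] F [ 0.84 -0.24 -2.47] Ftray [0.87 0.02] w 21.5 tau [-0.04 -0.08  0.01]
dr [[-0.05, -0.1, 0.01], [0.0, -0.0, 0.0], [-0.0, -0.0, -0.0], [-0.0, -0.0, -0.0], [-0.0, -0.0, -0.0]]
dp [[1.84, 0.79, -0.03], [1.65, 0.71, -0.03], [0.0, 0.0, 0.0], [0.0, 0.0, 0.0], [0.0, 0.0, 0.0]]
left 0.0
[-3.96293295 33.11571541]
```

Emit:
carry_out --dr '[[0,0,0],[0,0,0],[0,0,0],[0,0,0]]' --dp '[[-0.7,0,0],[-0.6,0,0],[-0.3,0,0],[-0.2,0,0]]' --jaw '[0.1,0.1,0.1,0.1]'

```text
time: 4.45
tcp_pos: [526.5, 113.7, 45.4]
eef_rot: [-3.141, -0.0, -0.312]
force: [0.7, -0.8, -2.3]
gripper_width: 21.8
```

```bash
python3 -c "
from h import *
from workcell import telemetry
s=telemetry.get_obs();st(s); print(totray(s['tcp_pos'],[541,74.2]))"
```

```text
t 4.45 tcp [526.53 113.73  45.36] rpy [-3.141e+00 -2.000e-04 -3.117e-01] F [ 0.7  -0.75 -2.25] Ftray [ 0.9 -0.5] w 21.8 tau [-0.07 -0.08  0.  ]
[-25.93563654  33.15356908]
```

Emit:
carry_out --dr '[[0,0,0],[0,0,0]]' --dp '[[-0.2,0,0],[-0.15,0,0]]' --jaw '[0.1,0.1]'

```text
time: 4.65
tcp_pos: [523.1, 114.7, 45.4]
eef_rot: [-3.141, -0.0, -0.312]
force: [1.1, 0.2, -2.6]
gripper_width: 22.0
```

Emit:
carry_out --dr '[[0,0,0]]' --dp '[[-0.12,0,0]]' --jaw '[0.1]'

```text
time: 4.75
tcp_pos: [522.1, 115.0, 45.4]
eef_rot: [-3.141, -0.001, -0.312]
force: [0.4, -1.3, -2.7]
gripper_width: 21.7
```

```bash
python3 -c "
from h import *
from workcell import telemetry
s=telemetry.get_obs();st(s); print(totray(s['tcp_pos'],[541,74.2]))"
```

```text
t 4.75 tcp [522.08 115.03  45.39] rpy [-3.1409e+00 -7.0000e-04 -3.1220e-01] F [ 0.36 -1.31 -2.71] Ftray [ 0.75 -1.14] w 21.7 tau [-0.03 -0.06  0.02]
[-30.57435691  33.02044754]
```

Emit:
carry_out --dr '[[0,0,0]]' --dp '[[-0.1,0,0]]' --jaw '[0.1]'

```text
time: 4.85
tcp_pos: [521.5, 115.2, 45.4]
eef_rot: [-3.141, -0.001, -0.312]
force: [2.7, -2.1, -4.4]
gripper_width: 21.7
```

Emit:
carry_out --dr '[[0,0,0]]' --dp '[[-0.08,0,0]]' --jaw '[0.1]'

```text
time: 4.95
tcp_pos: [521.4, 115.2, 45.5]
eef_rot: [-3.141, -0.003, -0.312]
force: [3.3, -1.8, -4.5]
gripper_width: 21.9
```

Emit:
carry_out --dr '[[0,0,0]]' --dp '[[-0.06,0,0]]' --jaw '[0.1]'

```text
time: 5.05
tcp_pos: [521.4, 115.2, 45.5]
eef_rot: [-3.141, -0.004, -0.313]
force: [1.7, -0.6, -4.7]
gripper_width: 22.0
```

Emit:
carry_out --dr '[[0,0.2,0]]' --dp '[[-0.12,0,0]]' --jaw '[0.1]'

```text
time: 5.15
tcp_pos: [521.1, 115.2, 45.6]
eef_rot: [-3.14, -0.009, -0.313]
force: [4.3, -2.4, -4.5]
gripper_width: 21.6
```

```bash
python3 - <<'E'
from h import *
from workcell import telemetry,optics
import cv2
s=telemetry.get_obs();st(s); print(totray(s['tcp_pos'],[541,74.2]))
c=optics.camera("wrist"); cv2.imwrite("pics/w2.png",c["image"][:,:,::-1])
E
```

```text
t 5.15 tcp [521.14 115.22  45.64] rpy [-3.1405 -0.009  -0.3129] F [ 4.33 -2.39 -4.54] Ftray [ 4.86 -0.94] w 21.6 tau [-0.37 -0.76 -0.11]
[-31.52325748  32.91606036]
```

View pics/w2.png

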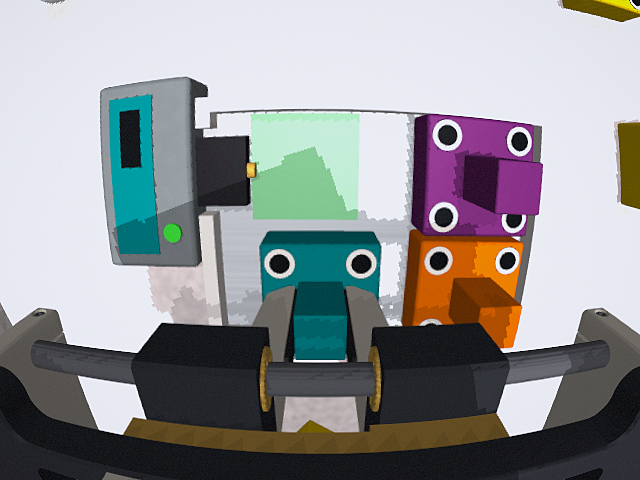

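Teal is against the near wall: the motion stopped and the force rose to about 5 N. I'll relax and release.

Emit:
carry_out --dr '[[0,-0.2,0],[0,0,0],[0,0,0],[0,0,0]]' --dp '[[0,0,0],[0,0,0],[0,0,0],[0,0,0]]' --jaw '[0.1,0.45,0.45,0.45]'

```text
time: 5.6
tcp_pos: [519.6, 115.9, 46.1]
eef_rot: [-3.14, -0.003, -0.313]
force: [-0.4, -0.8, 0.3]
gripper_width: 39.7
```

Emit:
carry_out --dr '[[0,0,0],[0,0,0],[0,0,0],[0,0,0]]' --dp '[[0,0,-1],[0,0,-2],[0,0,-3],[0,0,-1.5]]' --jaw '[0.45,0.45,0.45,0.45]'

```text
time: 6.0
tcp_pos: [516.4, 116.4, 123.0]
eef_rot: [3.141, 0.004, -0.312]
force: [0.9, 0.7, -0.5]
gripper_width: 41.5
```

```bash
python3 - <<'E'
from h import *
from workcell import telemetry,optics
import cv2
c=optics.camera("top"); im=c["image"][195:320,210:350,::-1]
cv2.imwrite("pics/top2.png",cv2.resize(np.clip(255*(im/255.)**0.6*1.15,0,255).astype(np.uint8),None,fx=4.7,fy=4.7,interpolation=cv2.INTER_CUBIC))
s=telemetry.get_obs()
c=optics.camera("wrist"); cv2.imwrite("pics/w3.png",c["image"][:,:,::-1])
plan([556.5,19.5,120],step=30)
E
```

```text
t 6.1 tcp [517.19 116.4  123.11] rpy [-3.1414e+00  2.1000e-03 -3.1240e-01] F [ 0.1   0.52 -0.32] Ftray [-0.06  0.52] w 41.6 tau [ 0.05 -0.03 -0.  ]
dr [[-0.01, 0.12, 0.03], [-0.0, -0.0, -0.0], [-0.0, -0.0, -0.0], [-0.0, -0.0, -0.0], [-0.0, -0.0, -0.0]]
dp [[1.93, 2.3, 0.08], [1.93, 2.3, 0.09], [1.93, 2.3, 0.09], [0.94, 1.12, 0.04], [0.0, 0.0, 0.0]]
left 0.0
```

View pics/w3.png

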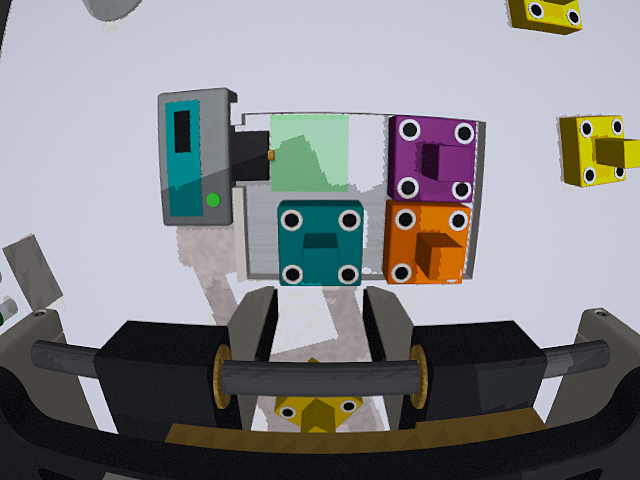

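Emit:
carry_out --dr '[[0,0,0],[0,0,0],[0,0,0],[0,0,0],[0,0,0]]' --dp '[[1.9,2.3,0],[1.9,2.3,0],[1.9,2.3,0.2],[0.9,1.1,0.5],[0,0,0]]' --jaw '[0.45,0.45,0.45,0.45,0.45]'

```text
time: 6.6
tcp_pos: [554.3, 18.9, 113.9]
eef_rot: [-3.141, 0.005, -0.31]
force: [0.1, 0.3, 0.9]
gripper_width: 41.8
```

```bash
python3 -c "
from h import *
plan([556.5,19,46],step=20)"
```

```text
t 6.6 tcp [554.26  18.87 113.94] rpy [-3.1408  0.0051 -0.3096] F [0.11 0.29 0.92] Ftray [0.01 0.31] w 41.8 tau [ 0.12  0.08 -0.05]
dr [[-0.04, 0.29, 0.2], [-0.0, -0.0, 0.0], [-0.0, -0.0, -0.0], [-0.0, -0.0, -0.0], [-0.0, -0.0, -0.0]]
dp [[0.07, -0.02, 2.0], [0.06, -0.02, 2.0], [0.06, -0.02, 2.0], [0.02, -0.01, 0.8], [0.0, 0.0, 0.0]]
left 0.0
```

Emit:
carry_out --dr '[[0,0.3,0.2],[0,0,0],[0,0,0],[0,0,0],[0,0,0]]' --dp '[[0.2,0,1.5],[0,0,1.5],[0,0,1.5],[0,0,0.8],[0,0,0]]' --jaw '[0.45,0.45,0.45,0.45,0.45]'

```text
time: 7.1
tcp_pos: [552.3, 23.2, 57.2]
eef_rot: [-3.139, 0.006, -0.313]
force: [-0.9, -0.1, -0.4]
gripper_width: 41.8
```

```bash
python3 -c "
from h import *
plan([556.5,19,46],step=20)"
```

```text
t 7.1 tcp [552.33  23.19  57.17] rpy [-3.1393  0.0061 -0.3133] F [-0.85 -0.12 -0.45] Ftray [-0.77 -0.37] w 41.8 tau [ 0.04 -0.01 -0.02]
dr [[-0.13, 0.35, -0.02], [0.0, -0.0, -0.0], [-0.0, -0.0, -0.0], [-0.0, -0.0, -0.0], [-0.0, -0.0, -0.0]]
dp [[0.53, 0.27, 1.11], [0.0, 0.0, 0.0], [0.0, 0.0, 0.0], [0.0, 0.0, 0.0], [0.0, 0.0, 0.0]]
left 0.0
```

Emit:
carry_out --dr '[[-0.1,0.3,0],[0,0,0],[0,0,0]]' --dp '[[0.5,0.3,0.5],[0,0,0.6],[0,0,0]]' --jaw '[0.45,0.45,0.45]'

```text
time: 7.4
tcp_pos: [556.8, 19.6, 46.3]
eef_rot: [-3.141, -0.001, -0.312]
force: [1.0, 0.1, 0.2]
gripper_width: 41.6
```

```bash
python3 -c "
from h import *
plan([556.5,19,46],step=20)"
```

```text
t 7.4 tcp [556.76  19.64  46.33] rpy [-3.1407e+00 -7.0000e-04 -3.1210e-01] F [1.02 0.11 0.22] Ftray [0.94 0.42] w 41.6 tau [0.1  0.04 0.01]
dr [[-0.05, -0.04, 0.05], [0.0, 0.0, -0.0], [-0.0, -0.0, -0.0], [-0.0, -0.0, -0.0], [-0.0, -0.0, -0.0]]
dp [[-0.0, 0.07, 0.03], [0.0, 0.0, 0.0], [0.0, 0.0, 0.0], [0.0, 0.0, 0.0], [0.0, 0.0, 0.0]]
left 0.0
```

Emit:
carry_out --dr '[[0,0,0],[0,0,0],[0,0,0],[0,0,0]]' --dp '[[0,0,0],[0,0,0],[0,0,0],[0,0,0]]' --jaw '[0.1,0.1,0.1,0.1]' --squeeze 45

```text
time: 7.8
tcp_pos: [557.4, 19.4, 47.2]
eef_rot: [-3.141, -0.002, -0.312]
force: [-0.1, -0.2, -3.1]
gripper_width: 21.7
```

Emit:
carry_out --dr '[[0,0,0],[0,0,0],[0,0,0],[0,0,0],[0,0,0]]' --dp '[[0,-0.3,0],[0,-0.7,0],[0,-1.0,0],[0,-1.0,0],[0,-1.0,0]]' --jaw '[0.1,0.1,0.1,0.1,0.1]'

```text
time: 8.3
tcp_pos: [570.2, 59.4, 47.1]
eef_rot: [-3.141, -0.002, -0.314]
force: [-0.4, 0.2, -1.7]
gripper_width: 21.7
```

```bash
python3 -c "
from h import *
from workcell import telemetry
s=telemetry.get_obs();st(s); print(totray(s['tcp_pos'],[541,74.2]))"
```

```text
t 8.3 tcp [570.24  59.35  47.13] rpy [-3.1409e+00 -1.8000e-03 -3.1440e-01] F [-0.45  0.2  -1.72] Ftray [-0.49  0.05] w 21.7 tau [-0.04 -0.    0.  ]
[32.3942029  -5.12063709]
```

Emit:
carry_out --dr '[[0,0,0],[0,0,0],[0,0,0],[0,0,0]]' --dp '[[0,-0.9,0],[-0.03,-0.9,0],[-0.03,-0.6,0],[0,-0.4,0]]' --jaw '[0.1,0.1,0.1,0.1]'

```text
time: 8.7
tcp_pos: [579.4, 90.6, 47.1]
eef_rot: [-3.141, -0.002, -0.312]
force: [0.1, -1.2, -1.0]
gripper_width: 21.5
```

```bash
python3 -c "
from h import *
from workcell import telemetry
s=telemetry.get_obs();st(s); print(totray(s['tcp_pos'],[541,74.2]))"
```

```text
t 8.7 tcp [579.36  90.57  47.14] rpy [-3.1409e+00 -2.1000e-03 -3.1160e-01] F [ 0.15 -1.24 -1.01] Ftray [ 0.52 -1.13] w 21.5 tau [-0.11  0.02  0.04]
[31.45031552 27.38714741]
```

Now the slow part. I'll approach in small steps and read the force at each one.

Emit:
carry_out --dr '[[0,0,0],[0,0,0],[0,0,0]]' --dp '[[0,-0.2,0],[0,-0.2,0],[0,-0.2,0]]' --jaw '[0.1,0.1,0.1]'

```text
time: 9.0
tcp_pos: [581.3, 96.8, 47.2]
eef_rot: [-3.141, -0.002, -0.311]
force: [0.2, -1.1, 0.2]
gripper_width: 21.8
```

Emit:
carry_out --dr '[[0,0,0],[0,0,0]]' --dp '[[0,-0.12,0],[0,-0.12,0]]' --jaw '[0.1,0.1]'

```text
time: 9.2
tcp_pos: [582.0, 99.0, 47.2]
eef_rot: [-3.141, -0.002, -0.312]
force: [0.2, -0.3, -0.3]
gripper_width: 21.6
```

Emit:
carry_out --dr '[[0,0,0],[0,0,0]]' --dp '[[0,-0.12,0],[0,-0.12,0]]' --jaw '[0.1,0.1]'

```text
time: 9.4
tcp_pos: [582.7, 100.9, 47.2]
eef_rot: [-3.142, -0.002, -0.312]
force: [-0.2, -1.3, -0.3]
gripper_width: 22.0
```

```bash
python3 -c "
from h import *
from workcell import telemetry
s=telemetry.get_obs();st(s); print(totray(s['tcp_pos'],[541,74.2]))"
```

```text
t 9.4 tcp [582.72 100.91  47.18] rpy [-3.1416e+00 -1.7000e-03 -3.1240e-01] F [-0.24 -1.34 -0.32] Ftray [ 0.18 -1.35] w 22.0 tau [-0.21  0.02 -0.  ]
[31.46692114 38.25642364]
```

Emit:
carry_out --dr '[[0,0,0],[0,0,0]]' --dp '[[0,-0.1,0],[0,-0.1,0]]' --jaw '[0.1,0.1]'

```text
time: 9.6
tcp_pos: [583.3, 102.7, 47.2]
eef_rot: [3.141, -0.002, -0.313]
force: [0.3, -1.1, -0.5]
gripper_width: 21.8
```

Emit:
carry_out --dr '[[0,0,0]]' --dp '[[0,-0.1,0]]' --jaw '[0.1]'

```text
time: 9.7
tcp_pos: [583.4, 103.2, 47.2]
eef_rot: [3.14, -0.001, -0.312]
force: [-1.3, -4.7, 1.3]
gripper_width: 21.7
```

Emit:
carry_out --dr '[[0,0,0]]' --dp '[[0,-0.1,0]]' --jaw '[0.1]'

```text
time: 9.8
tcp_pos: [583.4, 103.3, 47.3]
eef_rot: [3.138, -0.001, -0.312]
force: [-3.3, -6.3, 1.3]
gripper_width: 21.8
```

```bash
python3 -c "
from h import *
from workcell import telemetry
s=telemetry.get_obs();st(s); print(totray(s['tcp_pos'],[541,74.2]))"
```

```text
t 9.8 tcp [583.45 103.28  47.29] rpy [ 3.1384e+00 -1.2000e-03 -3.1190e-01] F [-3.32 -6.33  1.32] Ftray [-1.21 -7.05] w 21.8 tau [-1.13  0.38 -0.06]
[31.42805555 40.74159874]
```

The stop is felt at tray y of about 40.5, with about 7 N. I'll ease it up to about 10 N.

Emit:
carry_out --dr '[[0,0,0]]' --dp '[[0.02,-0.13,0]]' --jaw '[0.1]'

```text
time: 9.9
tcp_pos: [583.5, 103.3, 47.4]
eef_rot: [3.136, -0.001, -0.312]
force: [-2.5, -6.3, 3.7]
gripper_width: 21.9
```

Emit:
carry_out --dr '[[0,0,0]]' --dp '[[0.01,-0.14,0]]' --jaw '[0.1]'

```text
time: 10.0
tcp_pos: [583.5, 103.4, 47.4]
eef_rot: [3.134, -0.0, -0.312]
force: [-2.8, -6.7, 1.9]
gripper_width: 21.7
```

```bash
python3 -c "
from h import *
from workcell import telemetry
s=telemetry.get_obs();st(s); print(totray(s['tcp_pos'],[541,74.2]))"
```

```text
t 10.0 tcp [583.51 103.37  47.42] rpy [ 3.1339 -0.     -0.3115] F [-2.78 -6.71  1.95] Ftray [-0.58 -7.24] w 21.7 tau [-1.18  0.33 -0.06]
[31.46558364 40.84662217]
```

Emit:
carry_out --dr '[[0.3,0,0]]' --dp '[[0.01,-0.14,0]]' --jaw '[0.1]'

```text
time: 10.1
tcp_pos: [583.5, 103.3, 47.4]
eef_rot: [3.136, 0.001, -0.311]
force: [-2.8, -6.5, 0.3]
gripper_width: 21.3
```

Emit:
carry_out --dr '[[0.3,0,0]]' --dp '[[0.01,-0.16,0]]' --jaw '[0.1]'

```text
time: 10.2
tcp_pos: [583.5, 103.2, 47.4]
eef_rot: [3.139, 0.001, -0.311]
force: [-2.3, -7.2, 0.7]
gripper_width: 21.8
```

```bash
python3 -c "
from h import *
from workcell import telemetry
s=telemetry.get_obs();st(s); print(totray(s['tcp_pos'],[541,74.2]))"
```

```text
t 10.2 tcp [583.51 103.24  47.36] rpy [ 3.139e+00  1.100e-03 -3.108e-01] F [-2.34 -7.23  0.68] Ftray [ 0.  -7.6] w 21.8 tau [-1.49  0.48 -0.13]
[31.50408417 40.72359658]
```

Emit:
carry_out --dr '[[0.2,0,0]]' --dp '[[0.01,-0.21,0]]' --jaw '[0.1]'

```text
time: 10.3
tcp_pos: [583.5, 103.3, 47.3]
eef_rot: [3.139, 0.002, -0.311]
force: [-5.0, -9.5, 3.1]
gripper_width: 21.9
```

Emit:
carry_out --dr '[[0.2,0,0]]' --dp '[[0,-0.23,0]]' --jaw '[0.1]'

```text
time: 10.4
tcp_pos: [583.5, 103.3, 47.4]
eef_rot: [3.139, 0.003, -0.31]
force: [-3.0, -9.8, 2.5]
gripper_width: 21.8
```

```bash
python3 -c "
from h import *
from workcell import telemetry
s=telemetry.get_obs();st(s); print(totray(s['tcp_pos'],[541,74.2]))"
```

```text
t 10.4 tcp [583.54 103.29  47.36] rpy [ 3.1388e+00  2.5000e-03 -3.1030e-01] F [-2.97 -9.8   2.53] Ftray [  0.19 -10.24] w 21.8 tau [-1.98  0.51 -0.1 ]
[31.51284047 40.77110118]
```

At 10 N. I'll hold this for a second.

Emit:
carry_out --dr '[[0.2,0,0],[0.2,0,0],[0.2,0,0]]' --dp '[[0,-0.22,0],[0,-0.22,0],[0,-0.22,0]]' --jaw '[0.1,0.1,0.1]'

```text
time: 10.7
tcp_pos: [583.6, 103.2, 47.4]
eef_rot: [3.139, 0.004, -0.31]
force: [-2.5, -9.3, 1.6]
gripper_width: 21.8
```

Emit:
carry_out --dr '[[0.2,0,0],[0.2,0,0],[0.2,0,0]]' --dp '[[0,-0.22,0],[0,-0.22,0],[0,-0.22,0]]' --jaw '[0.1,0.1,0.1]'

```text
time: 11.0
tcp_pos: [583.6, 103.2, 47.4]
eef_rot: [3.138, 0.006, -0.309]
force: [-3.1, -9.9, 2.7]
gripper_width: 22.0
```

Emit:
carry_out --dr '[[0.2,0,0],[0.2,0,0],[0.2,0,0],[0.2,0,0]]' --dp '[[0,-0.22,0],[0,-0.22,0],[0,-0.22,0],[0,-0.22,0]]' --jaw '[0.1,0.1,0.1,0.1]'

```text
time: 11.4
tcp_pos: [583.7, 103.2, 47.5]
eef_rot: [3.138, 0.008, -0.309]
force: [-3.3, -9.1, 1.2]
gripper_width: 21.8
```

```bash
python3 -c "
from h import *
from workcell import telemetry
s=telemetry.get_obs();st(s); print(totray(s['tcp_pos'],[541,74.2]))"
```

```text
t 11.4 tcp [583.72 103.19  47.47] rpy [ 3.1383  0.0084 -0.3088] F [-3.34 -9.14  1.21] Ftray [-0.37 -9.72] w 21.8 tau [-1.74  0.49 -0.13]
[31.71784878 40.74056043]
```

Held for 1 s at about 9 to 10 N. I'll ease to a light touch, straighten the pitch, then release.

Emit:
carry_out --dr '[[0,0.2,0],[0,0.2,0]]' --dp '[[0,-0.1,0],[0,-0.05,0]]' --jaw '[0.1,0.1]'

```text
time: 11.6
tcp_pos: [583.6, 103.1, 47.4]
eef_rot: [3.136, 0.002, -0.31]
force: [-1.6, -3.2, 0.4]
gripper_width: 21.3
```

```bash
python3 -c "
from h import *
from workcell import telemetry
s=telemetry.get_obs();st(s); print(totray(s['tcp_pos'],[541,74.2]))"
```

```text
t 11.6 tcp [583.64 103.13  47.39] rpy [ 3.1362e+00  2.1000e-03 -3.0960e-01] F [-1.62 -3.18  0.44] Ftray [-0.56 -3.53] w 21.3 tau [-0.44  0.27  0.03]
[31.66370161 40.65838221]
```

Emit:
carry_out --dr '[[0,0,0],[0,0,0],[0,0,0]]' --dp '[[0,-0.03,0],[0,0,0],[0,0,0]]' --jaw '[0.45,0.45,0.45]'

```text
time: 11.9
tcp_pos: [584.7, 105.1, 47.7]
eef_rot: [3.139, 0.001, -0.31]
force: [0.1, -0.2, -0.5]
gripper_width: 40.1
```

Emit:
carry_out --dr '[[0,0,0],[0,0,0],[0,0,0],[0,0,0]]' --dp '[[0,0,-1],[0,0,-2],[0,0,-3],[0,0,-1]]' --jaw '[0.45,0.45,0.45,0.45]'

```text
time: 12.3
tcp_pos: [584.1, 106.6, 119.8]
eef_rot: [3.14, 0.003, -0.309]
force: [-0.2, 1.1, -0.7]
gripper_width: 42.1
```

```bash
python3 - <<'E'
from h import *
from workcell import telemetry,optics
import cv2
s=telemetry.get_obs()
c=optics.camera("wrist"); cv2.imwrite("pics/w4.png",c["image"][:,:,::-1])
plan([497,40.5,120],step=30)
E
```

```text
t 12.35 tcp [584.32 106.62 120.24] rpy [ 3.140e+00  2.800e-03 -3.088e-01] F [0.11 0.58 1.3 ] Ftray [-0.08  0.58] w 41.7 tau [ 0.04  0.06 -0.05]
dr [[0.09, 0.16, 0.24], [-0.0, -0.0, -0.0], [-0.0, 0.0, 0.0], [0.0, 0.0, -0.0], [0.0, 0.0, -0.0]]
dp [[-1.73, 2.45, 0.02], [-1.72, 2.46, 0.01], [-1.72, 2.46, 0.01], [-1.12, 1.6, 0.0], [0.0, 0.0, 0.0]]
left 0.0
```

View pics/w4.png

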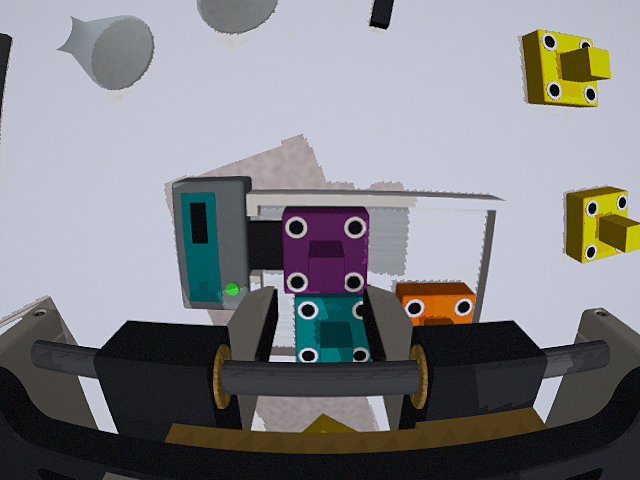

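Plum's left face (px ~282) touches the black stop and covers the pin. Next is orange.

Emit:
carry_out --dr '[[0,0.1,0.2],[0,0,0],[0,0,0],[0,0,0],[0,0,0]]' --dp '[[-1.7,2.45,0],[-1.7,2.45,0],[-1.7,2.45,0],[-1.0,1.6,0.3],[0,0,0]]' --jaw '[0.45,0.45,0.45,0.45,0.45]'

```text
time: 12.85
tcp_pos: [495.7, 39.5, 115.3]
eef_rot: [3.141, 0.001, -0.31]
force: [0.3, 0.1, 0.0]
gripper_width: 42.1
```

```bash
python3 - <<'E'
from h import *
from workcell import telemetry,optics
import cv2
s=telemetry.get_obs()
c=optics.camera("wrist"); cv2.imwrite("pics/w5.png",c["image"][:,:,::-1])
plan([497,40.5,46],step=20)
E
```

```text
t 12.9 tcp [496.91  40.   115.67] rpy [-3.1414e+00 -6.0000e-04 -3.1030e-01] F [-0.43  0.69  0.56] Ftray [-0.62  0.52] w 42.1 tau [0.03 0.01 0.01]
dr [[-0.01, -0.03, 0.16], [0.0, 0.0, 0.0], [-0.0, -0.0, -0.0], [-0.0, -0.0, -0.0], [-0.0, -0.0, -0.0]]
dp [[-0.0, -0.01, 2.0], [-0.0, -0.01, 2.0], [-0.0, -0.01, 2.0], [-0.0, -0.01, 0.97], [0.0, 0.0, 0.0]]
left 0.0
```

View pics/w5.png

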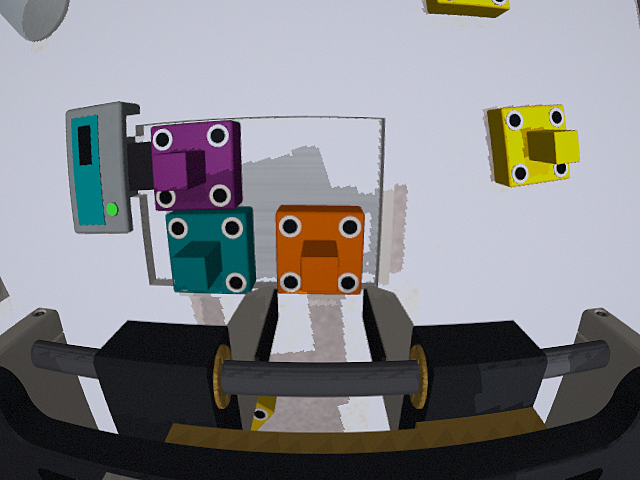

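Emit:
carry_out --dr '[[0,0,0.2],[0,0,0],[0,0,0],[0,0,0],[0,0,0]]' --dp '[[0,0,1.5],[0,0,1.5],[0,0,1.5],[0,0,0.8],[0,0,0]]' --jaw '[0.45,0.45,0.45,0.45,0.45]'

```text
time: 13.4
tcp_pos: [502.5, 42.3, 61.1]
eef_rot: [-3.139, -0.006, -0.314]
force: [-0.5, -0.2, -0.8]
gripper_width: 42.1
```

```bash
python3 -c "
from h import *
plan([497,40.5,46],step=20)"
```

```text
t 13.4 tcp [502.48  42.27  61.11] rpy [-3.1387 -0.0057 -0.3137] F [-0.49 -0.19 -0.84] Ftray [-0.41 -0.33] w 42.1 tau [ 0.07 -0.02 -0.01]
dr [[-0.17, -0.33, -0.04], [0.0, -0.0, 0.0], [0.0, 0.0, -0.0], [-0.0, -0.0, -0.0], [-0.0, -0.0, -0.0]]
dp [[-0.47, 0.34, 1.51], [0.0, 0.0, 0.0], [0.0, 0.0, 0.0], [0.0, 0.0, 0.0], [0.0, 0.0, 0.0]]
left 0.0
```

Emit:
carry_out --dr '[[-0.1,-0.3,0],[0,0,0],[0,0,0]]' --dp '[[-0.5,0.3,0.7],[0,0,0.7],[0,0,0]]' --jaw '[0.45,0.45,0.45]'

```text
time: 13.7
tcp_pos: [497.9, 41.4, 46.7]
eef_rot: [-3.14, -0.002, -0.313]
force: [0.5, 0.8, 0.2]
gripper_width: 42.0
```

```bash
python3 -c "
from h import *
plan([497,40.5,46],step=20)"
```

```text
t 13.7 tcp [497.86  41.41  46.75] rpy [-3.1401e+00 -1.7000e-03 -3.1290e-01] F [0.47 0.85 0.16] Ftray [0.19 0.95] w 42.0 tau [ 0.08 -0.01 -0.12]
dr [[-0.09, -0.1, 0.01], [0.0, 0.0, 0.0], [-0.0, -0.0, -0.0], [-0.0, -0.0, -0.0], [-0.0, -0.0, -0.0]]
dp [[-0.05, 0.11, 0.07], [0.0, 0.0, 0.0], [0.0, 0.0, 0.0], [0.0, 0.0, 0.0], [0.0, 0.0, 0.0]]
left 0.0
```

Emit:
carry_out --dr '[[0,0,0],[0,0,0],[0,0,0],[0,0,0]]' --dp '[[0,0,0],[0,0,0],[0,0,0],[0,0,0]]' --jaw '[0.1,0.1,0.1,0.1]' --squeeze 35

```text
time: 14.1
tcp_pos: [498.3, 41.2, 47.4]
eef_rot: [-3.14, -0.003, -0.313]
force: [0.4, -0.5, -2.2]
gripper_width: 22.5
```

Emit:
carry_out --dr '[[0,0,0],[0,0,0],[0,0,0],[0,0,0],[0,0,0]]' --dp '[[0.3,0.1,0],[0.7,0.1,0],[1.0,0.1,0],[1.0,0,0],[1.0,0,0]]' --jaw '[0.1,0.1,0.1,0.1,0.1]'

```text
time: 14.6
tcp_pos: [537.0, 25.2, 47.4]
eef_rot: [-3.14, -0.002, -0.313]
force: [-0.3, 0.6, -1.0]
gripper_width: 21.9
```

Emit:
carry_out --dr '[[0,0,0],[0,0,0],[0,0,0]]' --dp '[[0.8,0,0],[0.5,0,0],[0.3,0,0]]' --jaw '[0.1,0.1,0.1]'

```text
time: 14.9
tcp_pos: [555.5, 19.0, 47.4]
eef_rot: [-3.14, -0.002, -0.314]
force: [-1.4, 0.5, 1.1]
gripper_width: 21.6
```

```bash
python3 -c "
from h import *
from workcell import telemetry
s=telemetry.get_obs();st(s); print(totray(s['tcp_pos'],[541,74.2]))"
```

```text
t 14.9 tcp [555.45  18.97  47.4 ] rpy [-3.140e+00 -2.400e-03 -3.137e-01] F [-1.37  0.51  1.14] Ftray [-1.46  0.06] w 21.6 tau [ 0.07  0.32 -0.06]
[ 30.75858559 -48.09753123]
```

Emit:
carry_out --dr '[[0,0,0]]' --dp '[[0.12,0,0]]' --jaw '[0.1]'

```text
time: 15.0
tcp_pos: [556.9, 18.5, 47.4]
eef_rot: [-3.14, -0.002, -0.314]
force: [-2.4, 1.0, 1.4]
gripper_width: 21.9
```

Emit:
carry_out --dr '[[0,0,0]]' --dp '[[0.1,0,0]]' --jaw '[0.1]'

```text
time: 15.1
tcp_pos: [557.7, 18.2, 47.4]
eef_rot: [-3.14, -0.002, -0.314]
force: [-1.0, 0.5, 1.5]
gripper_width: 21.7
```

Emit:
carry_out --dr '[[0,0,0]]' --dp '[[0.1,0,0]]' --jaw '[0.1]'

```text
time: 15.2
tcp_pos: [557.9, 18.2, 47.5]
eef_rot: [-3.14, -0.0, -0.314]
force: [-4.0, 0.9, 4.4]
gripper_width: 21.9
```

```bash
python3 -c "
from h import *
from workcell import telemetry
s=telemetry.get_obs();st(s); print(totray(s['tcp_pos'],[541,74.2]))"
```

```text
t 15.2 tcp [557.89  18.22  47.48] rpy [-3.1402e+00 -4.0000e-04 -3.1360e-01] F [-3.96  0.9   4.45] Ftray [-4.04 -0.37] w 21.9 tau [ 0.25  0.72 -0.07]
[ 33.30711145 -48.05685969]
```

Emit:
carry_out --dr '[[0,0,0]]' --dp '[[0.12,0,0]]' --jaw '[0.1]'

```text
time: 15.3
tcp_pos: [558.0, 18.2, 47.5]
eef_rot: [-3.14, 0.002, -0.314]
force: [-5.2, 1.6, 4.4]
gripper_width: 21.8
```

Emit:
carry_out --dr '[[0,0,0],[0,0,0],[0,0,0],[0,0,0]]' --dp '[[0.03,0,0],[0,0,0],[0,0,0],[0,0,0]]' --jaw '[0.1,0.45,0.45,0.45]'

```text
time: 15.7
tcp_pos: [559.9, 17.8, 47.9]
eef_rot: [-3.14, -0.003, -0.313]
force: [-0.4, -1.0, 0.4]
gripper_width: 39.6
```

Emit:
carry_out --dr '[[0,0,0],[0,0,0],[0,0,0],[0,0,0],[0,0,0]]' --dp '[[0,0,-1],[0,0,-2],[0,0,-3],[-2,0,-3],[-2,0,-2]]' --jaw '[0.45,0.45,0.45,0.45,0.45]'

```text
time: 16.2
tcp_pos: [522.0, 29.2, 160.9]
eef_rot: [-3.14, -0.0, -0.315]
force: [1.0, 0.8, 0.3]
gripper_width: 41.9
```

```bash
python3 - <<'E'
from h import *
from workcell import telemetry,optics
import cv2
s=telemetry.get_obs();st(s)
c=optics.camera("wrist"); cv2.imwrite("pics/w6.png",c["image"][:,:,::-1])
E
```

```text
t 16.2 tcp [521.97  29.21 160.89] rpy [-3.1405e+00 -3.0000e-04 -3.1460e-01] F [0.97 0.77 0.3 ] Ftray [0.68 1.03] w 41.9 tau [ 0.05 -0.02 -0.03]
```

View pics/w6.png

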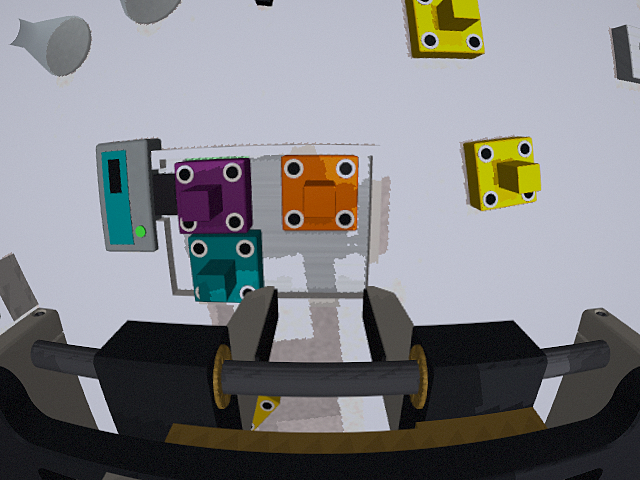

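Move the arm clear and check with the top camera.

Emit:
carry_out --dr '[[0,0,0],[0,0,0],[0,0,0],[0,0,0],[0,0,0]]' --dp '[[0,2,-4],[-2,4,-2],[-2,4.5,0],[-2,4.5,0],[-1,3,0]]' --jaw '[0.45,0.45,0.45,0.45,0.45]'

```text
time: 16.75
tcp_pos: [398.8, -122.0, 230.8]
eef_rot: [3.141, -0.015, -0.304]
force: [1.0, 0.3, 0.1]
gripper_width: 41.9
```

Emit:
carry_out --dr '[[0,0,0],[0,0,0],[0,0,0],[0,0,0],[0,0,0]]' --dp '[[0,4,0],[0,4,0],[0,3,0],[0,1,0],[0,0,0]]' --jaw '[0.45,0.45,0.45,0.45,0.45]'

```text
time: 17.25
tcp_pos: [359.2, -244.3, 234.6]
eef_rot: [3.137, -0.023, -0.309]
force: [-0.1, 1.0, 0.3]
gripper_width: 41.6
```

```bash
python3 - <<'E'
from h import *
from workcell import telemetry,optics
import cv2
st(telemetry.get_obs())
def g(a): return np.clip(255*(a/255.)**0.6*1.15,0,255).astype(np.uint8)
c=optics.camera("top"); im=c["image"][:,:,::-1]; cv2.imwrite("pics/top4.png",im)
cv2.imwrite("pics/top3.png",cv2.resize(g(im[195:320,210:350]),None,fx=4.7,fy=4.7,interpolation=cv2.INTER_CUBIC))
E
```

```text
t 17.25 tcp [ 359.22 -244.32  234.61] rpy [ 3.137  -0.0229 -0.3094] F [-0.11  0.96  0.28] Ftray [-0.4   0.88] w 41.6 tau [ 0.1  -0.01 -0.03]
```

View pics/top3.png

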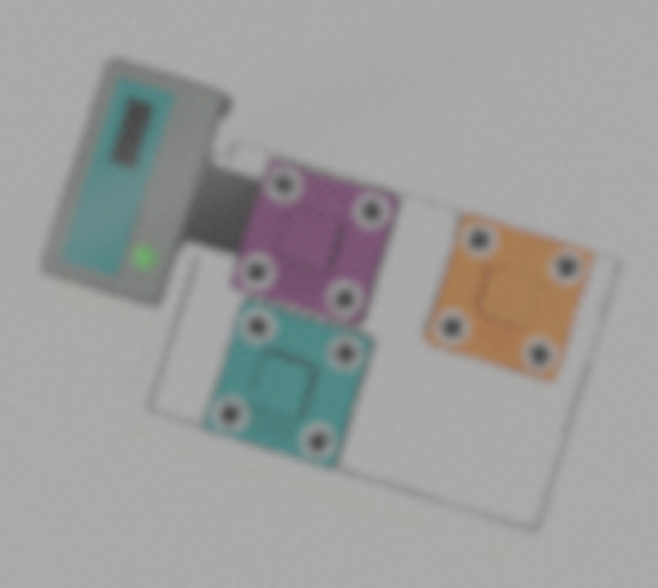

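View pics/top4.png

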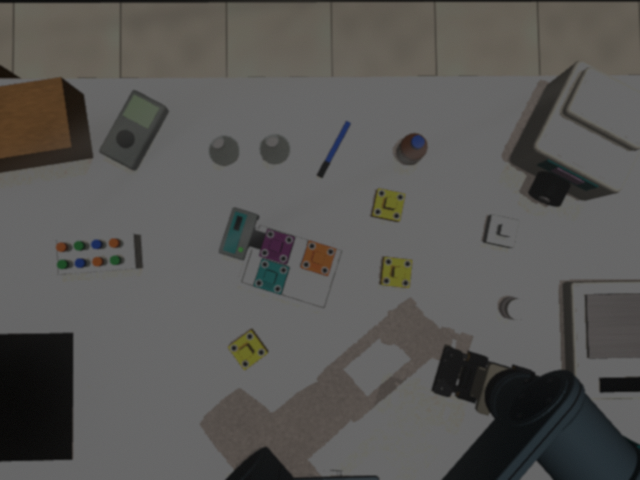

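```bash
python3 - <<'E'
from workcell import optics
from h import *
c=optics.camera("top")
B=dict(plum=[(284,185),(371,212),(257,272),(344,299)],teal=[(258,327),(345,354),(231,414),(318,441)],orange=[(480,240),(568,267),(452,328),(539,355)])
P=lambda p:((p[0]+.5)/4.7-.5+210,(p[1]+.5)/4.7-.5+195)
for k,v in B.items():
    X=np.mean([back(c,P(p),40) for p in v],0); print(k,totray(X,[541,74.2]).round(1))
E
```

```text
plum [30.  41.3]
teal [-32.3  33.7]
orange [ 32.  -47.3]
```

```bash
python3 -c "
from workcell import job
print(job.sign_off())"
```

```text
the job is handed in; nothing more can be done
None
```

The three blocks are each one place further round the tray, moved in the order you asked, and the job is handed in at about 17 s of robot time.

| Block | What was done | Force read | Last measured centre, tray (x, y) mm | Needed |
|---|---|---|---|---|
| Teal | Slid back to the near wall | about 5 N | (−32.3, 33.7) | x beyond −27 |
| Plum | Slid left until the stop was felt, then pressed for just over 1 s | 9 to 10 N while pressing | (30.0, 41.3) | x over 27 |
| Orange | Slid forward to the far wall | about 5 N | (32.0, −47.3) | x over 27, y under −26 |

- **Contact with the pin:** I eased plum to about 3.5 N before letting go. The gripper's position at the stop (y about 40.7) and the final top picture (41.3) agree within the cameras' accuracy of about 2 mm. The pictures cannot show a sub-millimetre gap. Plum still touching the pin is inferred from the pin's 4 mm spring travel, not seen directly.
- **Forces:** No reading passed about 11 N. Forces were read only at the end of each move call, so peaks inside a call were not seen.
- **Other things on the bench:** The final top picture shows everything else in the same place as at the start, and the arm clear of the tray.

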